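Load an embroidery hoop under the sprung roller of its holding jig

TASK

Pick up the rectangular blue hoop, lay it flat on the grey jig board and slide its steel tongue forward between the guides, so that the tongue itself pushes the sprung roller arm up and goes beneath it, until the roller drops into the groove across the tongue and bears down there; then let go. Work gently: do not ram the tongue against the stop, the guides or the roller, and leave the other things on the table where they are.

Things in the scene. Friction and masses are not known exactly. Their poses are not given: they have to be found in the camera images.
- hoop: The loose part, about 0.16 kg: rectangular blue plastic frame, 90 mm in its x, 110 in its y, rails 12 wide and 14 high; origin at the frame's centre on its underside, z up. A blue clamp lug to grip sits on its -x side, a flat steel tongue on its +x side.
- lug (a point): Grip point on the hoop's lug, at x = -62, y = 0, z = 27 mm of the hoop. The lug is 34 mm long in x (-79 to -45), 14 mm thick in y, 34 mm high from the underside.
- groove (a point): Middle of the groove across the hoop's tongue, on its floor, at x = 91, y = 0, z = 4 mm of the hoop. Tongue 36 mm wide, underside flush with the frame's: x = 45 to 81 is 10 mm thick; 81 to 101 the groove, 4 mm thick; 101 to 109 a ridge, 10 mm thick; then a ramp down to 2 mm thick at the tip, x = 125.
- jig: Jig on a grey board fixed to the table. Origin at table height on the board's centre line, z up; the tongue goes in along its +x, y = 0 of hoop and jig in line, hoop flat on the board, which is 12 mm thick, x = -210 to 165 mm, 150 mm wide. Two low side rails carry a carriage with channel guides, stop and sprung roller arm, at most 50 mm above the table.
- holddown (a joint): Sprung roller arm, rad: 0 at rest, 0.13 roller on ridge, 0.03 in groove. Roller 16 mm across, axis at jig x = 60, up to 20 mm either way (clamped anew each time, not measured). From the axis: 40 mm wide channel -20 to +40, its flared mouth (52 wide) at -36, rigid stop at +34.7; the roller drops in 3 mm before tip meets stop. It takes 3 to 12 N of push; the jig bears no push over 16 N.
- round_hoop: Bystander: loose round blue hoop, 110 mm across, 14 high.
- spool: Bystander: loose white spool standing, 40 mm across, 50 high; origin under its centre.
- bobbin: Bystander: loose metal bobbin, 25 mm across, 11 high.
- cone_a: Bystander: loose grey thread cone, 64 mm across, 135 high.
- brush: Bystander: loose brush lying on the table, about 0.2 m long.
Not all that is in view belongs to the job. Leave any purple look-alike of the hoop alone.

How it is judged:
On the way:
1. the tongue, lying in the channel, has pushed the roller arm up and its ridge is under the roller (value of joint holddown above 0.12 rad and z of hoop in the frame of jig below 0.018 m and x of hoop in the frame of jig above -0.08 m and y of hoop in the frame of jig between -0.006 and 0.006 m and contact force between hoop and jig above 1.5 N), for 0.05 s.
At the end, for the whole second after the job is handed in: Hoop released, still, flat on the board (within 4 mm, 0.06 rad), tongue in the channel (5 mm, 0.12 rad), hoop origin at x -62 to 0 mm of the jig, and the roller bearing down in the groove: arm angle 0.018 to 0.05 rad (value of joint holddown between 0.018 and 0.05 rad and x of hoop in the frame of jig between -0.062 and 0 m and y of hoop in the frame of jig between -0.005 and 0.005 m and z of hoop in the frame of jig between 0.009 and 0.016 m and angle between the x axis of hoop and the x axis of jig, either way round below 0.12 rad and angle between the z axis of hoop and the z axis of jig, either way round below 0.06 rad and contact force between hoop and jig above 1.5 N and linear speed of hoop below 0.01 m/s); the robot touches nothing.
It fails at once if the hoop is pushed against the jig (stop, roller or guides) with more than 16 N (contact force between hoop and jig above 16 N).
It fails at once if the gripper presses on the jig with more than 25 N (contact force between the fingers and jig above 25 N).
It fails at once if a bystander is moved more than 25 mm (distance of any of round_hoop, spool, bobbin, cone_a, brush from where it was at the start of the episode above 0.025 m).
It also fails if it takes over 72 s, if anything falls off the work surface, if the arm or the gripper's body presses on something with over 40 N, if the wrist force passes 120 N, or if a joint passes its speed limit or range.

ROBOT

A 6-joint arm with a two-finger parallel gripper is mounted at the origin on the work surface. World frame = base frame: x ahead of the robot, y to its left, z up, the work surface at z = 0. Lengths are in m, angles in rad, forces in N, time in s.
With the tool pointing down it reaches from about 0.275 to 0.85 m from the base axis. Payload 19 kg.
Tool frame: the origin (TCP) lies midway between the tips of the shut fingers; the grasp point (between the pads) lies 19 mm behind it; z points along the fingers, y is the line along which they close (so a half turn about z gives the same grasp; the last joint's range is limited). The gripper opens to 85 mm and grips with 20 to 120 N. Pads are 22 mm wide; open, the fingers measure 114 mm over their backs; the gripper's body (76 mm by 85 mm) begins 54 mm behind the grasp point. The pads swing forward as they close: fully open they stand 13 mm farther back than shut.
Start: joints at [0.984, 0.15, 1.437, -0, 1.554, -0.134], TCP at [0.252, 0.517, 0.231] pointing down, gripper open.
Joint ranges: [-2.8, 2.8], [-0.68, 2.1], [0.12, 2.68], [-1.39, 4.53], [0.16, 2.79], [-2.81, 2.81]. Speed limits (rad/s): [1.89, 1.89, 2.22, 3.01, 3.01, 3.01].

INTERFACE

Orientations are given as a unit quaternion [w, x, y, z].
In Python, from cell import bot gives the robot as it stands. Calls block until the motion is done:
- bot.reach(position, orientation): joint-space move of the TCP to a pose.
- bot.movel(position, feed=0.15, rot=None, threshold=None): straight line of the TCP; rot=None keeps the orientation; feed is the mean speed in m/s. With threshold (N) it stops when the force on the tool has changed by that much, and returns True; else False.
- bot.set_joints(angles): joint-space move.
- bot.set_gripper(opening, grasp_force=None): opening from 0.0 (shut) to 1.0 (fully open); grasp_force is the grip in N (None keeps the last); returns when the fingers have stopped.
- bot.pause(seconds).
- bot.inverse_kinematics(position, orientation): joint angles nearest the present ones, or None.
- bot.grab_frame(name): name is "side" or "top"; returns a dict with "image" (384x512x3 uint8, red, green, blue), "depth" (384x512 float32, m along the optical axis (not along the pixel's ray), 0 where there is no reading), "fx", "fy", "cx", "cy" (pixels), "xyz" and "orientation" of the camera in the world. Camera axes: x right, y down, z forward; pixel columns grow to the right and rows downward; lengths in m; the calibration is good to about 2 mm. A picture is of the moment at which its call begins.
A pose or a line that the arm cannot do raises bot.PlanningError and nothing moves.
- bot.hand_in(): hands the job in; it is judged then, once.
Readings, each from a call of its own:
- bot.current_t(): time.
- bot.current_qpos(): joint angles.
- bot.current_dq(): joint speeds.
- bot.current_effort(): joint torques, N m.
- bot.current_tool_pos(): TCP position.
- bot.current_tool_rot(): TCP orientation.
- bot.current_wrist_force(): force on the tool from outside, world axes, zero at the start.
- bot.current_moment(): the same for the moment, N m.
- bot.current_grip_width(): opening from 0.0 (shut) to 1.0 (fully open).
- bot.current_finger_force(): force on a finger pad.
Only numpy, scipy, OpenCV 4.12 (cv2) and the standard library are available. Lean on these libraries where they do the work, as an engineer would, in place of code of your own. Each camera call takes 0.05 s, during which the arm holds its last target. There are 200 camera calls.

## Working session

There is one attempt and no reset: what is moved stays moved. The work goes in short steps, each a Python script; the robot and the scene stay as the last script left them, time stands still between calls to the robot, and variables do not carry over. Pictures are saved under pics/ and viewed, at most 10 in all, crops included, and the job is handed in when it is done.

```bash
ls; mkdir -p pics; python3 - <<'E'
from cell import bot
import cv2,numpy as np
for n in("top","side"):
    f=bot.grab_frame(n); np.savez(f"{n}0.npz",**f)
    cv2.imwrite(f"pics/{n}0.png",cv2.resize(f["image"][...,::-1],(800,600),interpolation=cv2.INTER_CUBIC)); print(n,f["fx"],f["cx"],f["cy"],f["xyz"],f["orientation"])
print(bot.current_t(),bot.current_tool_rot())
E
```

```text
pics
top 386.99372901723683 253.6611759225958 183.11800306988178 [0.38635591 0.00625403 1.25053288] [ 0.03184399 -0.70524251  0.70749932 -0.0326141 ]
side 449.49491165838 257.90485208769695 188.8644822607183 [ 0.08392472 -0.9374616   1.11411413] [-0.36909646  0.90140133 -0.21229072  0.07858814]
0.1 [-1.65973124e-04  2.24484644e-01  9.74477485e-01 -4.97507978e-04]
```

View pics/top0.png

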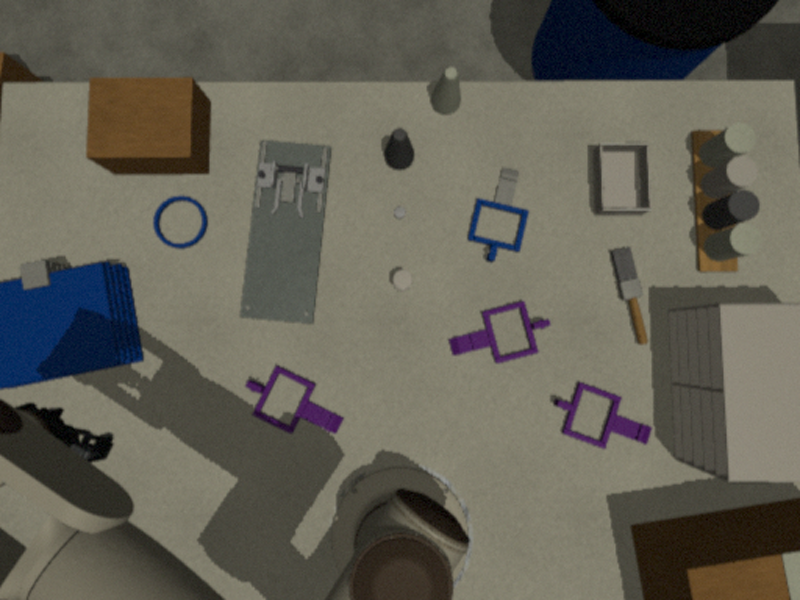

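View pics/side0.png

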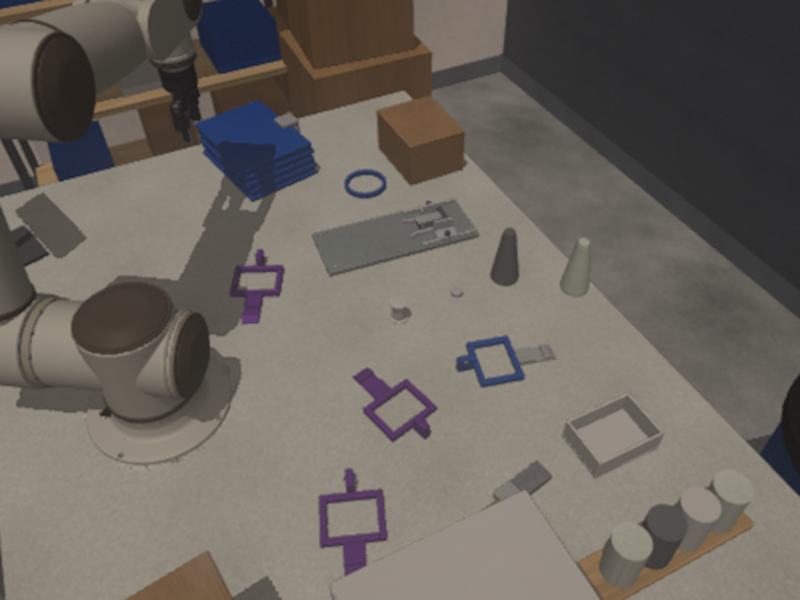

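The top view shows two blue ring-like things: a rectangular frame with a steel tongue at (498,225) and a plain round hoop at (180,222). The three purple frames at (510,332), (285,398) and (592,415) are look-alikes. The rectangular blue one with the steel tongue fits the description. The jig is at (285,230), with its carriage at the top end. I'll confirm this in one enlarged crop and measure.

```bash
cat > h.py <<'E'
import numpy as np,cv2
from scipy.spatial.transform import Rotation as R
def rot(q): return R.from_quat(np.roll(q,-1)).as_matrix()
def plane(f,uv,z):
    uv=np.atleast_2d(uv).astype(float); M=rot(f["orientation"])
    d=np.c_[(uv[:,0]-f["cx"])/f["fx"],(uv[:,1]-f["cy"])/f["fy"],np.ones(len(uv))]@M.T
    return f["xyz"]+d*((z-f["xyz"][2])/d[:,2])[:,None]
def cloud(f):
    v,u=np.mgrid[:384,:512]; M=rot(f["orientation"])
    d=np.stack([(u-f["cx"])/f["fx"],(v-f["cy"])/f["fy"],np.ones(u.shape)],-1)*f["depth"][...,None]
    return d@M.T+f["xyz"]
def blue(f):
    h=cv2.cvtColor(f["image"],cv2.COLOR_RGB2HSV); return cv2.inRange(h,(102,120,40),(122,255,255))
E
python3 - <<'E'
from h import *
fs={n:dict(np.load(f"{n}0.npz")) for n in("top","side")}
f=fs["top"]
box=dict(top=(285,95,360,180),side=(280,205,370,260))
for n,f in fs.items():
    m=blue(f); u0,v0,u1,v1=box[n]; k=np.zeros_like(m);k[v0:v1,u0:u1]=m[v0:v1,u0:u1]
    c,h=cv2.findContours(k,cv2.RETR_CCOMP,cv2.CHAIN_APPROX_NONE)
    for ci,hi in zip(c,h[0]):
        if cv2.contourArea(ci)<20: continue
        P=plane(f,ci[:,0],.007)[:,:2]; r=cv2.minAreaRect((P*1000).astype(np.float32))
        print(n,"hole" if hi[3]>=0 else "outer",np.round(r[0],1),np.round(r[1],1),round(r[2],1))
    C=cloud(f); 
    print("blue z pct",np.percentile(C[k>0][:,2],[5,50,95,99]).round(4), "table z",np.median(C[170:180,300:330,2]) if n=="top" else "")
    P=C[(k>0)&(C[...,2]>.022)]; print("lug",len(P),P.mean(0).round(4) if len(P) else "")
f=fs["top"];C=cloud(f)
print("hsv board/table",cv2.cvtColor(f["image"],cv2.COLOR_RGB2HSV)[[180,160,180,160],[178,180,225,230]])
a=cv2.resize(f["image"][85:215,145:225],None,fx=4.6,fy=4.6,interpolation=cv2.INTER_CUBIC)
b=cv2.resize(f["image"][95:180,285:360],None,fx=5.6,fy=5.6,interpolation=cv2.INTER_CUBIC)
o=np.zeros((600,800,3),np.uint8);o[:a.shape[0],:a.shape[1]]=a;o[:b.shape[0],372:372+b.shape[1]]=b
cv2.imwrite("pics/crop.png",cv2.convertScaleAbs(o[...,::-1],alpha=1.4))
E
```

```text
top outer [ 613.4 -202.7] [108.5 120.3] 76.1
top hole [ 628.6 -206.4] [94.2 74.2] 76.6
blue z pct [0.01   0.0148 0.034  0.0391] table z 0.0006226053155629074
lug 45 [ 0.5544 -0.1768  0.1147]
side outer [ 646.7 -233.4] [121.6  63.4] 34.0
blue z pct [0.0116 0.0153 0.0342 1.1141] table z 
lug 23 [ 0.5058 -0.2931  0.1738]
hsv board/table [[ 49  23  89]
 [ 45  22  93]
 [ 25  43 131]
 [ 24  41 130]]
```

View pics/crop.png

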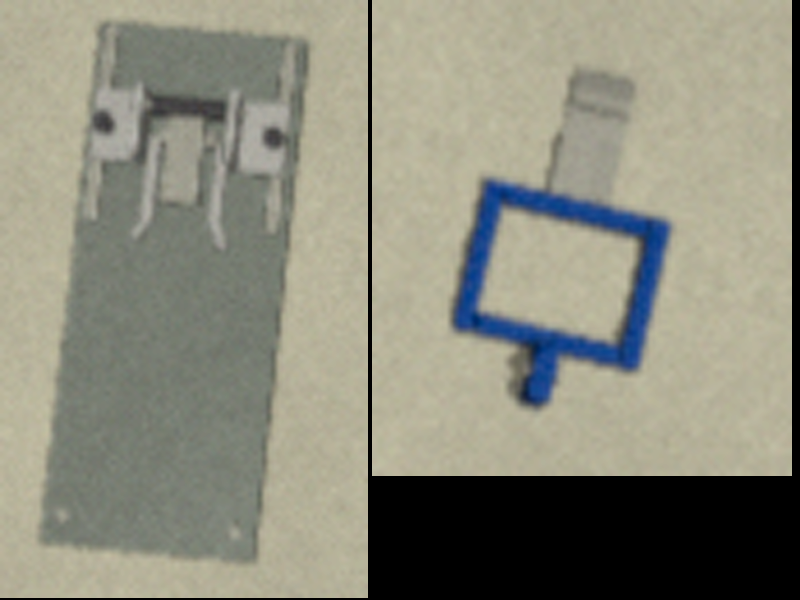

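The crop confirms it: a rectangular blue frame with its lug at the lower side (540,380) and a stepped steel tongue at the top (600,130). The jig's mouth faces the robot, at crop (135–225,238), and the roller arm strip ends at about (180,203). Next I'll get the board axis and mouth position.

```bash
python3 - <<'E'
from h import *
f=dict(np.load("top0.npz")); hsv=cv2.cvtColor(f["image"],cv2.COLOR_RGB2HSV)
m=((hsv[...,0]>33)&(hsv[...,0]<90)&(hsv[...,1]<60)).astype(np.uint8); k=np.zeros_like(m);k[80:215,145:220]=m[80:215,145:220]
# near half of the board has clean long edges: fit its left/right/near edges per row
pts=[]
for v in range(145,196):
    u=np.flatnonzero(k[v]); pts.append((v,u.min()-.5,u.max()+.5))
pts=np.array(pts); 
mid=plane(f,np.c_[(pts[:,1]+pts[:,2])/2,pts[:,0]],.012)
w=np.linalg.norm(plane(f,pts[:,[1,0]],.012)-plane(f,pts[:,[2,0]],.012),axis=1)
vx,vy,x0,y0=cv2.fitLine(mid[:,:2].astype(np.float32),cv2.DIST_HUBER,0,.01,.01).ravel(); d=np.array([vx,vy])*np.sign(vx)
print("width",np.median(w),"yaw",np.degrees(np.arctan2(d[1],d[0])))
c=max(cv2.findContours(cv2.morphologyEx(k,cv2.MORPH_CLOSE,np.ones((9,9))),0,1)[0],key=cv2.contourArea)
P=plane(f,c[:,0],.012)[:,:2]; r=cv2.minAreaRect((P*1000).astype(np.float32)); print("rect",r)
s=(P-[x0,y0])@d; near=[x0,y0]+d*s.min(); far=[x0,y0]+d*s.max()
print("near,far",near,far,(s.max()-s.min()))
o=(near+.210*d+far-.165*d)/2; yaw=np.arctan2(d[1],d[0]); print("jig origin",o,yaw)
C=cloud(f); J=(C[...,:2]-o)@np.array([d,[-d[1],d[0]]]).T
# height map of carriage, jig frame
sel=(np.abs(J[...,1])<.045)&(J[...,0]>-.02)&(J[...,0]<.13)
for xb in np.arange(-.02,.13,.006):
    print(round(xb*1000),[ (lambda q:int(round(1000*q.max())) if len(q) else -1)(C[...,2][sel&(J[...,0]>=xb)&(J[...,0]<xb+.006)&(J[...,1]>=yb)&(J[...,1]<yb+.006)]) for yb in np.arange(-.042,.042,.006)])
b=blue(f);b[:95]=0;b[180:]=0;b[:,:285]=0;b[:,360:]=0
L=C[(b>0)&(C[...,2]>.025)&(C[...,2]<.045)];print("lug",len(L),L.mean(0))
E
```

```text
width 0.14880386302856471 yaw -5.0353413
rect ((617.5676879882812, 233.73367309570312), (151.3114776611328, 374.5406799316406), 84.6845474243164)
near,far [0.43104837 0.25106366] [0.80401321 0.21820164] 0.3744097767533468
jig origin [0.63994396 0.23265782] -0.087883286
-20 [18, 16, 11, 11, 14, 17, 14, 15, 15, 12, 14, 14, 13, 13]
-14 [13, 16, 13, 15, 15, 14, 15, 13, 16, 16, 11, 12, 17, 14]
-8 [14, 11, 16, 13, 17, 17, 16, 15, 14, 14, 15, 15, 15, 14]
-2 [11, 15, 16, 19, 18, 12, 11, 14, 14, 14, 14, 14, 14, 16]
4 [15, 23, 19, 15, 13, 12, 14, 12, 15, 15, 14, 21, 21, 15]
10 [13, 23, 21, 18, 16, 16, 17, 18, 12, 17, 15, 23, 12, 15]
16 [18, 13, 19, 18, 14, 16, 14, 14, 17, 14, 22, 28, 21, 17]
22 [16, 12, 26, 20, 16, 19, 15, 16, 12, 14, 21, 22, 17, 13]
28 [16, 16, 18, 21, 14, 36, 42, 40, 41, 16, 23, 20, 17, 14]
34 [13, 15, 23, 22, 38, 39, 36, 37, 36, 13, 23, 28, 14, 17]
40 [14, 10, 22, 19, 26, 39, 40, 38, 39, 17, 19, 22, 12, 13]
46 [13, 16, 20, 21, 17, 38, 36, 42, 38, -1, 23, 22, 14, 14]
52 [16, 13, 23, 23, 33, 39, 38, 38, 36, 36, 21, 23, 12, 13]
58 [43, 46, 23, 21, 35, 42, 35, 40, 36, 35, 24, 46, 44, 22]
64 [47, 51, 17, 20, 39, 37, 39, 36, 41, -1, 23, 35, 46, 23]
70 [29, 46, 18, 21, 24, 41, 39, 38, 38, 27, 24, 41, 48, -1]
76 [35, 49, 18, 28, 28, 39, 38, 41, 39, 23, 26, 43, 47, -1]
82 [35, 48, -1, 27, 35, 40, 39, 40, 42, 26, 10, 27, 44, -1]
88 [46, 47, 34, 36, 38, 42, 41, 37, 39, 36, 42, 45, 47, 23]
94 [50, 49, 42, 44, 45, 43, 42, 41, 47, 41, 41, 49, 48, 22]
100 [48, 46, 39, 40, 42, 41, 43, 44, 41, 44, 43, 37, 48, -1]
106 [48, 50, -1, 35, -1, -1, -1, -1, -1, -1, -1, 42, 50, -1]
112 [17, 11, -1, 15, 13, 13, 16, 15, 14, 12, 14, 17, 43, -1]
118 [11, 12, 14, 15, 13, 12, 16, 18, 12, 12, 11, 15, 14, -1]
124 [12, 12, 14, 14, 14, 14, 12, 12, 14, 17, 16, 17, 12, 15]
lug 42 [ 0.5663999  -0.18983231  0.03353918]
```

```bash
cat >> h.py <<'E'
O=np.array([.63994,.23266]);YJ=-.0879
def quat(psi): return np.roll((R.from_euler("z",psi)*R.from_euler("x",np.pi)).as_quat(),1)
def jig(x,y,z,O=O,YJ=YJ): c,s=np.cos(YJ),np.sin(YJ); return [O[0]+c*x-s*y,O[1]+s*x+c*y,z]
E
python3 - <<'E'
from h import *
from cell import bot
psi=np.radians(-13.4); p=[.5665,-.191]
for k in(0,np.pi):
    a=bot.inverse_kinematics(p+[.12],quat(psi+k)); b=bot.inverse_kinematics(jig(-.21,0,.1),quat(YJ+k)); print(k,a,b)
E
```

```text
0 [-4.54008933e-01  2.57557483e-01  1.53778302e+00 -4.44089210e-16
  1.34625215e+00  1.35066151e+00] [ 3.73120345e-01  7.56598838e-02  1.79379412e+00 -4.44089210e-16
  1.27213865e+00  2.03181667e+00]
3.141592653589793 [-0.45400893  0.25755748  1.53778302  0.          1.34625215 -1.79093114] [ 0.37312035  0.07565988  1.79379412  0.          1.27213865 -1.10977598]
```

```bash
python3 - <<'E'
from h import *
from cell import bot
q=quat(np.radians(-13.4)+np.pi); p=[.5665,-.191]
bot.reach(p+[.2],q); bot.movel(p+[.06],.15)
print(bot.current_t(), bot.movel(p+[.009],.05,threshold=8), bot.current_tool_pos(),bot.current_wrist_force())
bot.set_gripper(0.0,60); print(bot.current_t(),bot.current_grip_width(),bot.current_finger_force(),bot.current_wrist_force())
bot.movel(p+[.06],.1); f=bot.grab_frame("side"); np.savez("s1.npz",**f)
cv2.imwrite("pics/s1.png",cv2.resize(f["image"][170:290,220:380,::-1],(800,600),interpolation=cv2.INTER_CUBIC))
print(bot.current_grip_width(),bot.current_wrist_force(),bot.current_moment(),bot.current_t())
E
```

```text
3.9167 False [ 0.56667952 -0.19109885  0.00934333] [0.33170084 0.24672616 0.68871381]
5.7417 0.15034163960996733 59.021413922309875 [ 0.07175958 -0.91294126  3.58645496]
0.1515066776409883 [-0.32521988  0.68552778 -1.67908866] [0.02936845 0.14195233 0.03521887] 6.45
```

View pics/s1.png

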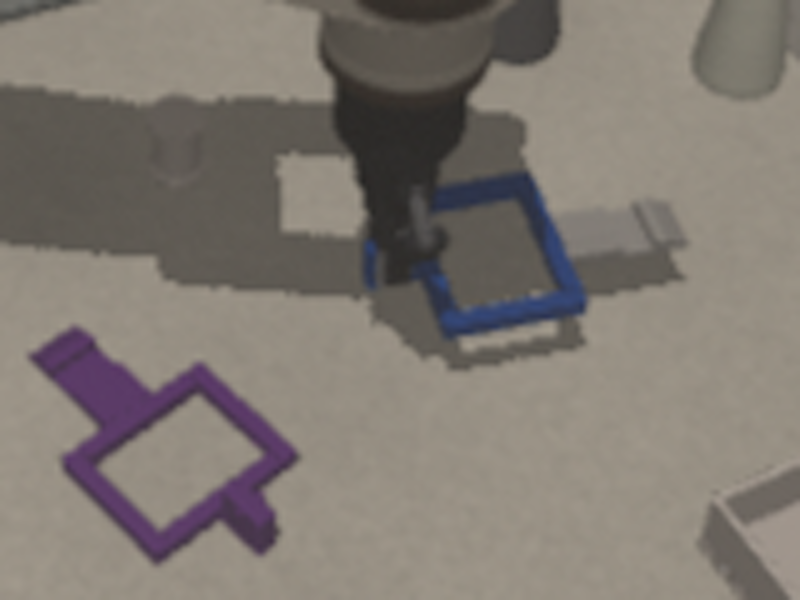

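The hoop is held by the lug and level: frame at (500,255), tongue at (620,230). I'll carry it over the board and lower it gently.

```bash
python3 - <<'E'
from h import *
from cell import bot
x,y,_=bot.current_tool_pos(); q=quat(YJ+np.pi)
bot.movel([x,y,.25],.2); bot.reach(jig(-.205,0,.25),q); bot.movel(jig(-.205,0,.05),.15); bot.pause(.3)
w0=bot.current_wrist_force(); t=bot.movel(jig(-.205,0,.019),.015,threshold=3)
print(t,bot.current_t(),bot.current_tool_pos(),bot.current_wrist_force()-w0,bot.current_moment())
for n in("top","side"):
    f=bot.grab_frame(n); np.savez(f"{n}2.npz",**f)
a=np.load("top2.npz")["image"][85:215,140:230];b=np.load("side2.npz")["image"][90:200,190:320]
o=np.zeros((600,800,3),np.uint8);o[:520,:360]=cv2.resize(a,(360,520),interpolation=2);o[:372,360:800]=cv2.resize(b,(440,372),interpolation=2)
cv2.imwrite("pics/p2.png",cv2.convertScaleAbs(o[...,::-1],alpha=1.4))
f=dict(np.load("top2.npz"));m=blue(f);k=np.zeros_like(m);k[110:215,150:215]=m[110:215,150:215]
c,h=cv2.findContours(k,cv2.RETR_CCOMP,cv2.CHAIN_APPROX_NONE)
for ci,hi in zip(c,h[0]):
    if cv2.contourArea(ci)>50: r=cv2.minAreaRect((plane(f,ci[:,0],.02)[:,:2]*1000).astype(np.float32));print(hi[3],r)
E
```

```text
True 12.7333 [0.43573012 0.25066747 0.02117598] [-0.99362102 -1.33892077  8.80897011] [-0.12590424  0.11767009  0.04539633]
-1 ((496.8897399902344, 224.39413452148438), (70.87333679199219, 89.72708892822266), 89.82124328613281)
```

View pics/p2.png

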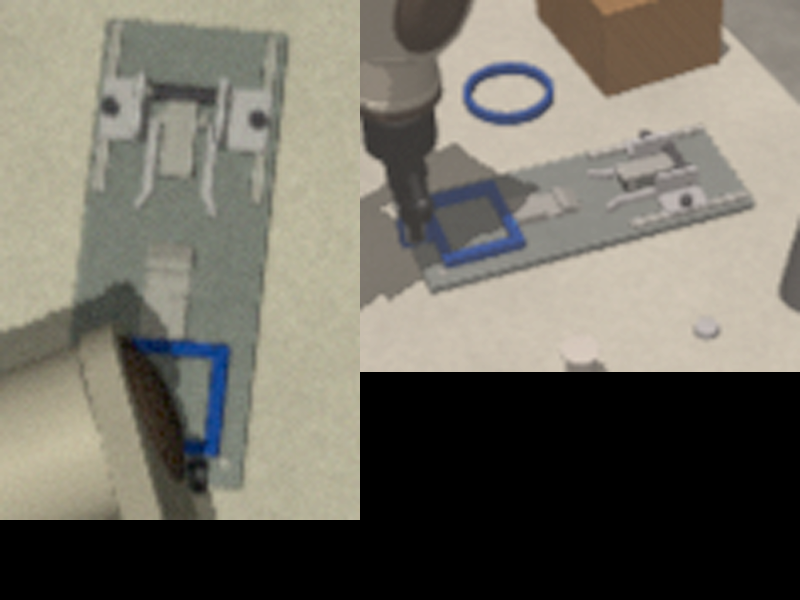

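The hoop lies on the board: tongue tip at (172,248) in the left crop, mouth centre at about (176,205), side view clear. I'll measure the tongue's offset from the jig axis and relieve the downward preload.

```bash
python3 - <<'E'
from h import *
from cell import bot
f=dict(np.load("top2.npz"));g=cv2.GaussianBlur(f["image"].astype(np.float32),(0,0),.6).sum(2)
def inv(P): c,s=np.cos(YJ),np.sin(YJ); return (P[:,:2]-O)@np.array([[c,-s],[s,c]])
for v in range(146,168,2):
    row=g[v,168:200]; d=np.diff(row)   # strongest rise = left edge, strongest fall = right edge
    l=168+np.argmax(d)+.5; r=168+np.argmin(d)+.5
    J=inv(plane(f,[(l,v),(r,v)],.019)); print(v,l,r,(J*1000).round(1).tolist(),"mid",(J[:,1].mean()*1000).round(1))
p=bot.current_tool_pos(); print("tcp jig",inv(np.array([p]))*1000)
for i in range(6):
    z=bot.current_wrist_force()[2]; print(bot.current_tool_pos()[2].round(5),z.round(2))
    if z<1: break
    bot.movel([p[0],p[1],p[2]+.0002*(i+1)],.01)
    bot.pause(.15)
E
```

```text
146 176.5 183.5 [[-21.8, 18.5], [-19.8, -3.9]] mid 7.3
148 189.5 187.5 [[-24.7, -23.8], [-25.3, -17.4]] mid -20.6
150 176.5 187.5 [[-34.7, 17.2], [-31.7, -18.1]] mid -0.4
152 176.5 186.5 [[-41.2, 16.5], [-38.5, -15.5]] mid 0.5
154 176.5 186.5 [[-47.7, 15.9], [-45.0, -16.2]] mid -0.2
156 173.5 186.5 [[-55.0, 24.8], [-51.4, -16.8]] mid 4.0
158 175.5 186.5 [[-60.9, 17.7], [-57.9, -17.5]] mid 0.1
160 175.5 185.5 [[-67.4, 17.1], [-64.6, -14.9]] mid 1.1
162 177.5 185.5 [[-73.3, 10.0], [-71.1, -15.6]] mid -2.8
164 179.5 185.5 [[-79.2, 2.9], [-77.5, -16.2]] mid -6.6
166 180.5 185.5 [[-85.3, -0.9], [-84.0, -16.9]] mid -8.9
tcp jig [[-2.04986175e+02 -5.94499926e-03]]
0.02118 6.11
0.02132 -0.41
```

```bash
cat > slide.py <<'E'
from h import *
from cell import bot
import sys
def inv(p): c,s=np.cos(YJ),np.sin(YJ); return (np.array(p)[:2]-O)@np.array([[c,-s],[s,c]])
def slide(x,end,step,y,z,w0,fmax=11,feed=.02):
    c,s=np.cos(YJ),np.sin(YJ); M=np.array([[c,s,0],[-s,c,0],[0,0,1]]); log=[]
    while x<end-1e-6:
        x=min(x+step,end); bot.movel(jig(x,y,z),feed)
        w=M@(bot.current_wrist_force()-w0); log.append((round(x*1000,1),round(y*1000,1),*w.round(1)))
        if abs(w[1])>2: y+=.0003*np.sign(w[1])
        if -w[0]>fmax or abs(w[1])>8 or w[2]>9: log.append("LIMIT"); break
    for l in log: print(l)
    print("t",bot.current_t(),"y",y); return x,y,w
E
python3 - <<'E'
from slide import *
p=bot.current_tool_pos(); x,y=inv(p); w0=bot.current_wrist_force(); np.save("w0.npy",w0); print(w0)
slide(x,-.150,.003,0.,p[2],w0,fmax=8)
E
```

```text
[-0.04822789  0.03092317 -0.41356982]
(np.float64(-202.0), 0.0, np.float64(1.0), np.float64(-0.4), np.float64(-0.3))
(np.float64(-199.0), 0.0, np.float64(0.1), np.float64(0.2), np.float64(-0.5))
(np.float64(-196.0), 0.0, np.float64(-0.3), np.float64(-0.5), np.float64(-0.8))
(np.float64(-193.0), 0.0, np.float64(1.0), np.float64(-0.2), np.float64(0.1))
(np.float64(-190.0), 0.0, np.float64(0.8), np.float64(-0.5), np.float64(-0.8))
(np.float64(-187.0), 0.0, np.float64(0.4), np.float64(-0.2), np.float64(-0.1))
(np.float64(-184.0), 0.0, np.float64(0.0), np.float64(0.2), np.float64(-0.3))
(np.float64(-181.0), 0.0, np.float64(-0.7), np.float64(-0.0), np.float64(-0.7))
(np.float64(-178.0), 0.0, np.float64(0.3), np.float64(0.3), np.float64(-0.3))
(np.float64(-175.0), 0.0, np.float64(1.5), np.float64(-1.0), np.float64(0.6))
(np.float64(-172.0), 0.0, np.float64(0.9), np.float64(-0.2), np.float64(0.6))
(np.float64(-169.0), 0.0, np.float64(0.6), np.float64(0.2), np.float64(-0.8))
(np.float64(-166.0), 0.0, np.float64(0.9), np.float64(1.2), np.float64(0.4))
(np.float64(-163.0), 0.0, np.float64(0.9), np.float64(-0.6), np.float64(0.3))
(np.float64(-160.0), 0.0, np.float64(0.6), np.float64(1.0), np.float64(0.0))
(np.float64(-157.0), 0.0, np.float64(0.0), np.float64(0.1), np.float64(0.4))
(np.float64(-154.0), 0.0, np.float64(-0.1), np.float64(-0.3), np.float64(-0.6))
(np.float64(-151.0), 0.0, np.float64(0.5), np.float64(0.0), np.float64(0.2))
(-150.0, 0.0, np.float64(0.3), np.float64(-0.1), np.float64(-0.4))
t 18.8833 y 0.0
```

```bash
python3 - <<'E'
from slide import *
p=bot.current_tool_pos(); x,y=inv(p); print(x,y,p[2])
slide(x,-.124,.001,0.,.02132,np.load("w0.npy"),fmax=12.5)
E
```

```text
-0.14996631615975078 4.715417585908514e-06 0.021288678401188792
(np.float64(-149.0), 0.0, np.float64(0.3), np.float64(0.1), np.float64(-0.6))
(np.float64(-148.0), 0.0, np.float64(0.0), np.float64(-0.1), np.float64(-0.5))
(np.float64(-147.0), 0.0, np.float64(-2.0), np.float64(0.2), np.float64(1.3))
(np.float64(-146.0), 0.0, np.float64(-4.4), np.float64(-0.9), np.float64(1.2))
(np.float64(-145.0), 0.0, np.float64(-5.5), np.float64(-0.2), np.float64(1.5))
(np.float64(-144.0), 0.0, np.float64(-5.6), np.float64(0.4), np.float64(0.9))
(np.float64(-143.0), 0.0, np.float64(-5.5), np.float64(0.8), np.float64(1.3))
(np.float64(-142.0), 0.0, np.float64(-5.9), np.float64(-0.1), np.float64(1.4))
(np.float64(-141.0), 0.0, np.float64(-4.2), np.float64(-0.4), np.float64(1.2))
(np.float64(-140.0), 0.0, np.float64(-5.5), np.float64(-0.8), np.float64(1.2))
(np.float64(-139.0), 0.0, np.float64(-4.5), np.float64(-0.9), np.float64(1.0))
(np.float64(-138.0), 0.0, np.float64(-5.7), np.float64(0.6), np.float64(1.1))
(np.float64(-137.0), 0.0, np.float64(-6.2), np.float64(0.1), np.float64(1.3))
(np.float64(-13
[... 316 characters left out ...]
0), 0.0, np.float64(-4.8), np.float64(-0.1), np.float64(0.9))
(np.float64(-131.0), 0.0, np.float64(-3.2), np.float64(0.0), np.float64(-0.2))
(np.float64(-130.0), 0.0, np.float64(-2.3), np.float64(-0.6), np.float64(-0.6))
(np.float64(-129.0), 0.0, np.float64(-0.4), np.float64(0.3), np.float64(0.2))
(np.float64(-128.0), 0.0, np.float64(-1.4), np.float64(-0.2), np.float64(-0.5))
(np.float64(-127.0), 0.0, np.float64(-1.0), np.float64(0.2), np.float64(-0.8))
(np.float64(-126.0), 0.0, np.float64(-1.6), np.float64(-0.0), np.float64(-0.7))
(np.float64(-125.0), 0.0, np.float64(-2.7), np.float64(0.0), np.float64(-0.5))
(-124.0, 0.0, np.float64(-1.4), np.float64(-0.6), np.float64(-0.1))
t 25.3833 y 0.0
```

The ridge is under the roller: the push peaked at about 6 N and fell at tcp x ≈ −129.5. The drop should come at about −114 and the stop at about −111, so I'll use finer steps.

```bash
python3 - <<'E'
from slide import *
x,y=inv(bot.current_tool_pos()); w0=np.load("w0.npy")
x,y,w=slide(x,-.1185,.0005,0.,.02132,w0,fmax=7)
if -w[0]<7: slide(x,-.1142,.00025,y,.02132,w0,fmax=5,feed=.01)
for n in("top","side"): np.savez(f"{n}3.npz",**bot.grab_frame(n))
a=np.load("top3.npz")["image"][85:160,150:220];b=np.load("side3.npz")["image"][110:190,220:320]
o=np.zeros((450,800,3),np.uint8);o[:375,:350]=cv2.resize(a,(350,375),interpolation=2);o[:360,350:800]=cv2.resize(b,(450,360),interpolation=2)
cv2.imwrite("pics/p3.png",cv2.convertScaleAbs(o[...,::-1],alpha=1.4))
E
```

```text
(np.float64(-123.4), 0.0, np.float64(-1.1), np.float64(-0.9), np.float64(-1.0))
(np.float64(-122.9), 0.0, np.float64(-1.6), np.float64(0.3), np.float64(0.7))
(np.float64(-122.4), 0.0, np.float64(-1.3), np.float64(0.0), np.float64(-0.5))
(np.float64(-121.9), 0.0, np.float64(-1.5), np.float64(-0.2), np.float64(-0.8))
(np.float64(-121.4), 0.0, np.float64(-1.1), np.float64(-0.9), np.float64(-1.2))
(np.float64(-120.9), 0.0, np.float64(0.2), np.float64(-0.3), np.float64(-1.0))
(np.float64(-120.4), 0.0, np.float64(0.2), np.float64(-0.7), np.float64(-0.1))
(np.float64(-119.9), 0.0, np.float64(0.7), np.float64(-0.7), np.float64(-1.4))
(np.float64(-119.4), 0.0, np.float64(0.8), np.float64(-0.3), np.float64(-1.1))
(np.float64(-118.9), 0.0, np.float64(0.9), np.float64(-0.8), np.float64(-1.2))
(-118.5, 0.0, np.float64(0.5), np.float64(0.0), np.float64(-0.5))
t 28.1333 y 0.0
(-118.2, 0.0, np.float64(0.8), np.float64(-0.8), np.float64(-1.2))
(-118.0, 0.0, np.float64(0.9), np.float64(-0.7), np.float64(-0.1))
(-117.8, 0.0, np.float64(1.9), np.float64(-1.2), np.float64(-1.1))
(-117.5, 0.0, np.float64(
[... 292 characters left out ...]
p.float64(-0.7))
(-116.2, 0.0, np.float64(3.6), np.float64(-0.7), np.float64(-1.2))
(-116.0, 0.0, np.float64(3.4), np.float64(-0.5), np.float64(-0.4))
(-115.7, 0.0, np.float64(4.1), np.float64(0.1), np.float64(-0.8))
(-115.5, 0.0, np.float64(4.0), np.float64(-0.5), np.float64(-1.3))
(-115.2, 0.0, np.float64(5.1), np.float64(-0.8), np.float64(-0.8))
(-115.0, 0.0, np.float64(6.0), np.float64(-0.2), np.float64(-1.7))
(-114.7, 0.0, np.float64(5.0), np.float64(-1.2), np.float64(-0.1))
(-114.5, 0.0, np.float64(2.3), np.float64(-0.7), np.float64(-0.2))
(-114.2, 0.0, np.float64(-1.4), np.float64(0.2), np.float64(0.2))
(-114.2, 0.0, np.float64(-2.3), np.float64(-1.5), np.float64(0.2))
t 32.6333 y 0.0
```

View pics/p3.png

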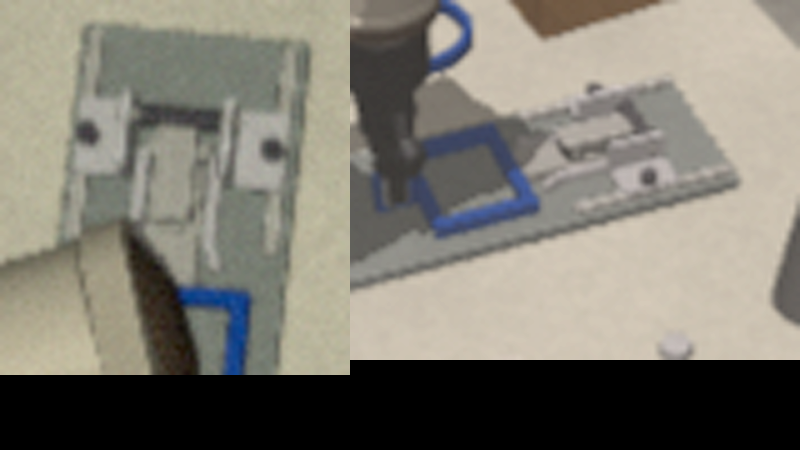

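The roller has dropped in: the forward pull rose to 6 N and vanished at −114.3, as predicted. I'll go another 0.8 mm for margin, then release and lift off.

```bash
python3 - <<'E'
from slide import *
x,y=inv(bot.current_tool_pos()); w0=np.load("w0.npy")
x,y,w=slide(x,-.1134,.0002,0.,.02132,w0,fmax=5,feed=.01)
bot.set_gripper(.6); print(bot.current_grip_width(),bot.current_wrist_force())
p=bot.current_tool_pos(); bot.movel([*p[:2],.12],.06); bot.movel([*p[:2],.25],.2)
bot.reach([.3,-.05,.35],quat(YJ+np.pi))
f=bot.grab_frame("top");s=bot.grab_frame("side"); np.savez("top4.npz",**f)
a=f["image"][85:215,140:230];b=s["image"][100:190,220:320]
o=np.zeros((600,800,3),np.uint8);o[:520,:360]=cv2.resize(a,(360,520),interpolation=2);o[:396,360:800]=cv2.resize(b,(440,396),interpolation=2)
cv2.imwrite("pics/p4.png",cv2.convertScaleAbs(o[...,::-1],alpha=1.4))
m=blue(f);k=np.zeros_like(m);k[110:215,150:215]=m[110:215,150:215]
c,h=cv2.findContours(k,cv2.RETR_CCOMP,cv2.CHAIN_APPROX_NONE)
for ci,hi in zip(c,h[0]):
    if cv2.contourArea(ci)>50 and hi[3]>=0: r=cv2.minAreaRect((plane(f,ci[:,0],.019)[:,:2]*1000).astype(np.float32));print(r,inv(np.array(r[0])/1000)*1000)
C0=cloud(dict(np.load("top0.npz")));C=cloud(f);J=(C[...,:2]-O)@np.array([[np.cos(YJ),-np.sin(YJ)],[np.sin(YJ),np.cos(YJ)]])
sel=(abs(J[...,1])<.010)
for a_ in(.03,.04,.05,.06,.07,.08):
    q=sel&(J[...,0]>a_)&(J[...,0]<a_+.01); print(a_,np.median(C0[q][:,2]),np.median(C[q][:,2]))
print(bot.current_t())
E
```

```text
(np.float64(-114.2), 0.0, np.float64(-2.7), np.float64(0.2), np.float64(-0.3))
(np.float64(-114.0), 0.0, np.float64(-2.8), np.float64(0.5), np.float64(-1.0))
(np.float64(-113.8), 0.0, np.float64(-2.6), np.float64(0.0), np.float64(-0.2))
(np.float64(-113.6), 0.0, np.float64(-2.0), np.float64(-0.1), np.float64(-0.2))
(-113.4, 0.0, np.float64(-2.7), np.float64(-1.3), np.float64(-1.3))
t 33.9833 y 0.0
0.5995257999964463 [ 0.62617899  0.08484968 -0.03455827]
((590.6427612304688, 236.7774658203125), (91.75846862792969, 73.16732788085938), 84.56746673583984) [-49.46837538  -0.22607995]
0.03 0.03556723116046645 0.03721341932730837
0.04 0.03589429788144871 0.03850042904811435
0.05 0.03585250686415686 0.038182934520811784
0.06 0.03636524540256403 0.03825099327185277
0.07 0.03772687210604353 0.03830023718581499
0.08 0.0371908934819728 0.036643059471606176
38.55
```

View pics/p4.png

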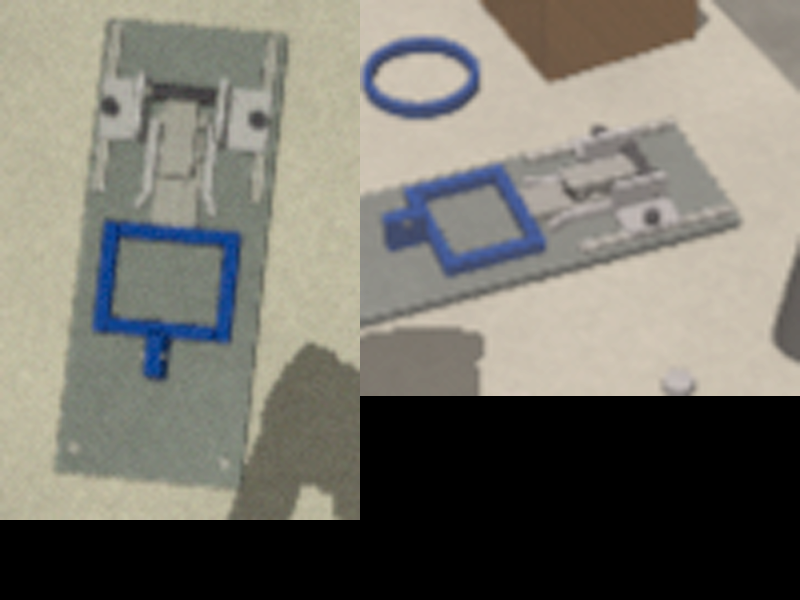

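The hoop lies flat and centred, with hoop x at about −49 mm, y at −0.2 mm and yaw aligned. The roller arm tip is up about 2 mm, which is roughly 0.03 rad, so the roller is in the groove. The gripper is clear.

```bash
python3 -c "
from cell import bot
print(bot.hand_in())"
```

```text
the job is handed in; nothing more can be done
None
```

I handed the job in at about 39 s: the hoop is released and flat on the jig board with the roller in the groove, the tongue's push peaked at about 6 N, and no verdict was returned.

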